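Put a returned wall plate back into stock and count it

ROBOT

A 6-joint arm with a two-finger parallel gripper is mounted at the origin on the work surface. World frame = base frame: x ahead of the robot, y to its left, z up, the work surface at z = 0. Lengths are in m, angles in rad, forces in N, time in s.
With the tool pointing down it reaches from about 0.3 to 0.775 m from the base axis. Payload 14.6 kg.
Tool frame: the origin (TCP) lies at the very end of the fingers, on their centre line; the grasp point (between the pads) lies 19 mm behind it; z points along the fingers, y is the line along which they close (so a half turn about z gives the same grasp; the last joint's range is limited). The gripper opens to 94 mm and grips with 3 to 60 N. Pads are 16 mm wide; open, the fingers measure 119 mm over their backs; the gripper's body (75 mm by 177 mm) begins 78 mm behind the grasp point.
Start: joints at [1.215, 0.3, 1.521, -0, 1.321, -0.067], TCP at [0.157, 0.527, 0.205] pointing down, gripper open.
Joint ranges: [-3.03, 3.03], [-0.79, 2.21], [0.23, 2.52], [-1.04, 4.18], [0, 3.07], [-2.55, 2.55]. Speed limits (rad/s): [2.22, 2.22, 2.57, 3.14, 3.14, 3.14].

INTERFACE

Orientations are given as [roll, pitch, yaw] about the fixed x, y, z axes, in that order (R = Rz(yaw) Ry(pitch) Rx(roll)).
In Python, from station import ctrl gives the robot as it stands.
- The arm moves only by the tool move_arm, never from a script. Its argument "increments" is a list of rows, each a list of 7 numbers: the opening, from 0 (shut) to 1 (fully open), then the shift along the tool's x, y, z in units of 50 mm (1.0 is 50 mm), then the turn, a rotation vector about the tool's x, y, z in rad. In form: [[claw, tx, ty, tz, rx, ry, rz], ...]. A call has 1 to 20 rows; each row shifts and turns the commanded pose from where the row before left it, along the tool's axes as they then stand; what a row does not reach is not made up. A row lasts 1/10 s, in which the tool goes at most 50 mm and 8.59 degrees, less where a joint would pass 70% of its speed; a pose out of reach is approached as far as the arm can. A call is refused whole if a number of a shift passes 1 or a number of a turn 0.15, either way. A call with a gripper value outside its range is refused whole. The fingers move at their own pace and stop on an object; "force" is the grip in N (left out, the last holds). Time passes only in rows, so rows that do not move let the fingers close. It gives the time, the measured TCP pose, the force, the opening and the grip force at its end, in the units of the state.
- ctrl.get_obs(): the state, without advancing time (a new reading comes with each control period).
- ctrl.camera(name): name is "side" or "top" or "wrist"; returns a dict with "color" (420x560x3 uint8, blue, green, red), "K" (3x3 intrinsics, pixels), "pose" (4x4, takes a point from camera to world coordinates); the wrist camera has in their place "tool_from_camera" (4x4, takes a point from camera to tool coordinates, whose origin is the TCP and whose axes are the flange's). Camera axes: x right, y down, z forward; pixel columns grow to the right and rows downward; lengths in m; the calibration is good to about 2 mm. A picture is of the moment at which its call begins: read the wrist's pose just before it. There is no depth.
- ctrl.hand_in(): hands the job in; it is judged then, once.
Trained networks look in a picture, given as the dict that the camera call returned (one of the last four; its "shot" number tells which), for a name from the list of things; names that differ only in an ending like _2 or _b are one class to them, and where a whole thing is asked for, a point or a joint stands for the part that bears it (a point fixed in the world has none). Each returns a list of dicts, best first, with "conf" (0 to 1); they miss things now and then, are a little off and sometimes report something else, mostly with a low value. They report only what shows in the picture. A call takes as long as a camera call. They do not tell look-alikes from the thing itself.
- ctrl.cut_out(name, picture): "mask" (420x560 bool, what is visible of it) and "centre" ([row, column] in pixels, amid what is visible of it).
The state is a dict: "time_s": time; "qpos": joint angles; "joint_vel": joint speeds; "tau": joint torques, N m; "ee_pos": TCP position; "eef_rot": TCP orientation; "force": force on the tool from outside, world axes, zero at the start; "moment": the same for the moment, N m; "grip_width": finger opening in m; "grip_force": force on a finger pad.
Only numpy, scipy, OpenCV 4.12 (cv2) and the standard library are available. Lean on these libraries where they do the work, as an engineer would, in place of code of your own. Each camera call takes 0.05 s, during which the arm holds its last target. There are 200 camera calls.

TASK

Put the loose wall plate back into stock: slide it up onto the pile of plates of its own shape, under that dispenser's sprung arm, lying flat and square on the pile and fully home against the back stop, with the arm pressing on it. Once it is in and let go, count it by pressing the tally counter's key right down and letting it up. Leave both piles in order and everything else on the counter where it is.

Things in the scene. Friction and masses are not known exactly. Their poses are not given: they have to be found in the camera images.
- plate: the returned blank wall plate, loose, lying flat on the counter: white plastic, 118 x 64 x 8 mm, about 70 g, two small screw holes. Origin: centre of its underside; x along its length (at the start pointing roughly away from the robot), y across its width, z up. Gripped across the 64 mm, about 30 mm from its robot-side end, it leaves the fingers clear of the hold-down arm
- tray_long: sloped bed of the fixed yellow steel dispenser with the oblong plates, rising 30 deg away from the robot. Origin: middle of the line where the bed meets the back stop, 98 mm above the counter; x up the slope, y across, z square off the bed. Bed 78 mm wide, x -125 to 0. Stop at x = 0, 32 mm high. A fourth plate lying home has its underside centre at x -59, y 0, z 24 mm
- tray_long_lip (a point): top middle of tray_long's front lip (at x -123.5, z 14 mm in the tray frame): the lip is 14 mm high and the side flanges 10 mm, lower than the 24 mm pile; the plate and fingers pass above them. Below the lip there is only the counter, 36 mm lower than the bed. The arm's pivot ears behind the stop reach x 1 to 19, z 47 mm
- tray_square: the same kind of dispenser for the square plates (bed 100 mm wide, 93 mm long; same slope, stop, lip, arm and frame). The two dispensers stand side by side and may change places
- bail_long: tray_long's sprung hold-down arm: two 6 mm steel wires 32 mm apart, joined by a cross bar at the toe. Origin on its pivot, at x +12, z +40 mm in the tray frame; it turns about the tray's y only. It touches the top plate of the pile 32 mm below the back stop and presses with about 3 N (4 N when one more plate lifts it); a plate slid up the pile rides under its turned-up toe and lifts it
- bail_long_toe (a point): middle of the toe bar (6 mm thick) of tray_long's arm. With the arm on the pile of three it is 61 mm below the back stop and its underside is 15 mm above the pile; from the touching point up to here the smooth wires slope at 27 deg, so the plate pushes in with under 10 N
- tally: desk tally counter, fixed: black base 100 x 72 x 10 mm, plated case 66 x 58 mm up to 50 mm high with a number-drum window on its -x face and a reset knob on its +y side, black key on top. Origin: centre of the base's underside, z up
- tally_key (a joint): travel of the tally's sprung key, m: 0 up, 0.007 right down; it counts past 0.005. 2 N to start it, 5 N right down; springs back
- tally_key_top (a point): centre of the top face of the tally key (32 x 28 mm), 65.5 mm above the counter when up, 13 mm above the rim round it; it moves straight down
- long0: bottom one of the three loose white plates in the pile on tray_long, 118 x 64 x 8 mm, lying flat along the slope; origin: centre of its underside, x up the slope, z off the bed
- long1: middle one of the three loose white plates in the pile on tray_long, 118 x 64 x 8 mm, lying flat along the slope; origin: centre of its underside, x up the slope, z off the bed
- long2: top one of the three loose white plates in the pile on tray_long, 118 x 64 x 8 mm, lying flat along the slope; origin: centre of its underside, x up the slope, z off the bed
- square0: bottom one of the three loose white plates in the pile on tray_square, 86 x 86 x 8 mm, lying flat along the slope; origin: centre of its underside, x up the slope, z off the bed
- square1: middle one of the three loose white plates in the pile on tray_square, 86 x 86 x 8 mm, lying flat along the slope; origin: centre of its underside, x up the slope, z off the bed
- square2: top one of the three loose white plates in the pile on tray_square, 86 x 86 x 8 mm, lying flat along the slope; origin: centre of its underside, x up the slope, z off the bed
- tape_roll: bystander: roll of tape lying flat between the dispensers, 96 mm across, 25 mm high; origin: centre of its underside
- screwdriver: bystander: screwdriver lying along x in the middle of the counter, 190 mm long; origin under its middle
- water_bottle: bystander: clear bottle, 64 mm across, 210 mm high, on the left; origin: centre of its foot
- spray_can: bystander: spray can, 65 mm across, 195 mm high, on the right; origin: centre of its foot
- tape_measure: bystander: tape measure 70 x 65 x 36 mm on the left; origin: centre of its underside
Not all that is in view belongs to the job. Leave any blue or turquoise look-alike of the plate alone.

How it is judged:
By the outcome, as a careful person would: the job done as asked, in the order asked, and still so for the second after the job is handed in, with the robot touching nothing.
It also fails if it takes over 54 s, if anything falls off the work surface, if the arm or the gripper's body presses on something with over 40 N, if the wrist force passes 120 N, or if a joint passes its speed limit or range.

## Working session

There is one attempt and no reset: what is moved stays moved. The work goes in short steps, Python scripts to look and compute and a tool call to move; the robot and the scene stay as the last step left them, time stands still between calls to the robot, and variables do not carry over. Pictures are saved under pics/ and viewed, at most 10 in all, crops included, and the job is handed in when it is done.

Besides the shell and the picture viewer there is one more tool, called after "Emit:" as a command line: name --pt "numbers of a row" for each row, then --argument value for the rest. move_arm: Moves the arm, as the interface text tells. Its arguments: {"type":"object","properties":{"increments":{"type":"array","items":{"type":"array","items":{"type":"number"}}},"force":{"type":"number"}},"required":["increments"]}

```bash
mkdir -p pics; cat > h.py <<'E'
from station import ctrl
import numpy as np, cv2
from scipy.spatial.transform import Rotation as R
def ray(p,px,T=None):
    T=p["pose"] if T is None else T
    d=np.linalg.inv(p["K"])@[px[1],px[0],1.]
    return T[:3,3],T[:3,:3]@d
def atz(p,px,z,T=None):
    o,d=ray(p,px,T); return o+d*(z-o[2])/d[2]
def proj(p,X,T=None):
    T=p["pose"] if T is None else T
    c=np.linalg.inv(T)@np.r_[X,1]; u=p["K"]@c[:3]; return u[1]/u[2],u[0]/u[2]
def tri(*rays):
    A=0;b=0
    for o,d in rays:
        d=d/np.linalg.norm(d);P=np.eye(3)-np.outer(d,d);A=A+P;b=b+P@o
    return np.linalg.solve(A,b)
def wrist():
    o=ctrl.get_obs();T=np.eye(4);T[:3,3]=o["ee_pos"];T[:3,:3]=R.from_euler("xyz",o["eef_rot"]).as_matrix()
    p=ctrl.camera("wrist");return p,T@p["tool_from_camera"]
E
python3 - <<'E'
from h import *
o=ctrl.get_obs();print({k:np.round(v,3) for k,v in o.items()})
P={n:ctrl.camera(n) for n in("top","side")}
for n,p in P.items():
    cv2.imwrite(f"pics/{n}0.png",p["color"]);print(n,np.round(p["pose"],3).tolist(),p["K"][0,0])
    for t in("plate","tray_long","tray_square","tray_long_lip","bail_long","bail_long_toe","tally","tally_key_top","long2"):
        print(n,t,[(round(r["conf"],2),np.round(r["centre"],1).tolist(),int(r["mask"].sum())) for r in ctrl.cut_out(t,p)[:4]])
E
```

```text
{'time_s': np.float64(0.0), 'qpos': array([ 1.215,  0.3  ,  1.522, -0.   ,  1.321, -0.067]), 'joint_vel': array([-0.002, -0.002,  0.   , -0.   , -0.001,  0.   ]), 'tau': array([-0.0000e+00, -5.3181e+01, -3.5274e+01,  7.1000e-02,  2.4000e-02,
       -0.0000e+00]), 'ee_pos': array([0.157, 0.527, 0.205]), 'eef_rot': array([-3.14 , -0.   ,  2.853]), 'force': array([-0.122, -0.149,  0.607]), 'moment': array([-0.042, -0.018,  0.003]), 'grip_force': np.float64(0.0), 'grip_width': np.float64(0.094)}
top [[-0.018, -0.982, 0.187, 0.24], [-1.0, 0.017, -0.006, 0.004], [0.003, -0.187, -0.982, 1.451], [0.0, 0.0, 0.0, 1.0]] 544.7868266721897
top plate [(0.8, [217.7, 426.6], 1020), (0.68, [297.9, 383.7], 1069), (0.62, [217.4, 372.4], 1064)]
top tray_long [(0.65, [118.5, 226.5], 610)]
top tray_square [(0.84, [114.0, 339.1], 584)]
top tray_long_lip [(0.71, [111.3, 223.3], 299), (0.19, [215.2, 197.4], 1059)]
top bail_long [(0.66, [122.5, 228.8], 243), (0.51, [212.4, 194.9], 165)]
top bail_long_toe [(0.77, [126.4, 231.4], 110)]
top tally [(0.91, [215.5, 196.1], 1073), (0.62, [133.0, 348.7], 902)]
top ta
[... 157 characters left out ...]
-0.474, 0.84, -0.882], [-0.007, -0.87, -0.493, 0.634], [0.0, 0.0, 0.0, 1.0]] 395.77503777176486
side plate [(0.97, [304.5, 282.1], 1195), (0.84, [328.1, 189.2], 1433), (0.78, [356.4, 299.6], 1792)]
side tray_long [(0.91, [185.1, 331.8], 273)]
side tray_square [(0.72, [236.3, 371.3], 657), (0.26, [191.6, 243.6], 71)]
side tray_long_lip [(0.78, [180.2, 323.9], 488)]
side bail_long [(0.45, [167.8, 327.0], 22)]
side bail_long_toe [(0.46, [176.6, 316.7], 38)]
side tally [(0.75, [202.7, 242.2], 646), (0.6, [245.0, 248.8], 292)]
side tally_key_top [(0.53, [192.9, 248.1], 55)]
side long2 [(0.67, [202.8, 309.1], 19), (0.61, [184.5, 308.0], 388), (0.4, [257.4, 363.1], 60), (0.27, [237.4, 368.3], 835)]
```

```bash
python3 - <<'E'
import cv2,numpy as np
t=cv2.imread("pics/top0.png")[70:350,130:490];cv2.imwrite("pics/top0c.png",cv2.resize(t,(720,560),interpolation=2))
t=cv2.imread("pics/side0.png");cv2.imwrite("pics/side0c.png",cv2.resize(t,(800,600),interpolation=2))
E
```

```text
(no output)
```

View pics/top0c.png

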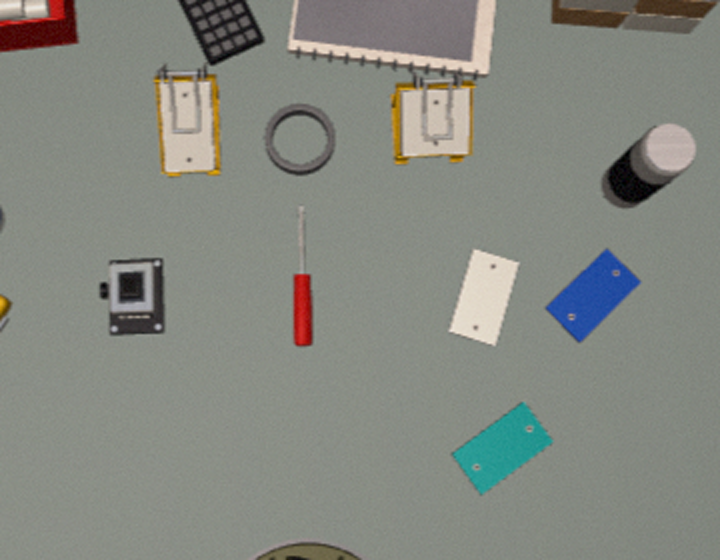

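View pics/side0c.png

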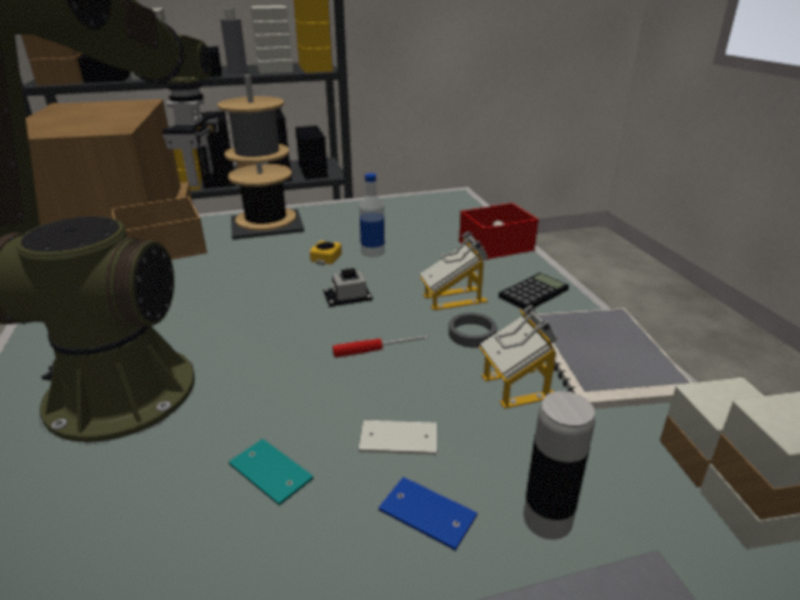

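The top crop shows the white oblong plate at top-image pixel (217,372). The oblong pile is the left dispenser (133,223), the square pile is the right one (~130,348), and the tally is at (215,196).
The side view agrees. Things that could be taken for the plate (top pixels): white (217,372), blue (217,427), teal (298,384), and the pile plates (133,223). I choose the white loose one.

```bash
python3 - <<'E'
from h import *
t=ctrl.camera("top");s=ctrl.camera("side")
crop=t["color"][180:255,330:450];cv2.imwrite("pics/crop.png",cv2.resize(crop,(720,450),interpolation=2))
def best(n,p,px):
    c=[r for r in ctrl.cut_out(n,p) if np.hypot(*(np.array(r["centre"])-px))<18]
    return c[0] if c else None
a=best("plate",t,(217,372));b=best("plate",s,(304,282))
def corners(m,p,z):
    c=np.argwhere(m); W=np.array([atz(p,x,z)[:2] for x in c],np.float32)
    return cv2.minAreaRect(W)
print(tri(ray(t,a["centre"]),ray(s,b["centre"])))
print(corners(a["mask"],t,.008),corners(b["mask"],s,.008))
for n,pa,pb in(("long2",(133,223),(184,308)),("tally_key_top",(210,193),(193,248)),("bail_long_toe",(126,231),(177,317)),("tally",(215,196),(202,242))):
    a=best(n,t,pa);b=best(n,s,pb)
    if a and b: print(n,tri(ray(t,a["centre"]),ray(s,b["centre"])))
a=best("long2",t,(133,223))["mask"]
print(corners(a,t,.09))
E
```

```text
[ 0.4378785  -0.2475097   0.00214879]
((0.43698856234550476, -0.24354469776153564), (0.06172501668334007, 0.1141030415892601), 71.30823516845703) ((0.43824368715286255, -0.24692407250404358), (0.07038616389036179, 0.1166091114282608), 71.17533111572266)
long2 [0.64659636 0.14302509 0.09090655]
bail_long_toe [0.66952142 0.11628575 0.16562365]
tally [0.44879197 0.23018061 0.02424472]
((0.6567127704620361, 0.14563383162021637), (0.12199441343545914, 0.0652875304222107), 2.7762653827667236)
```

View pics/crop.png

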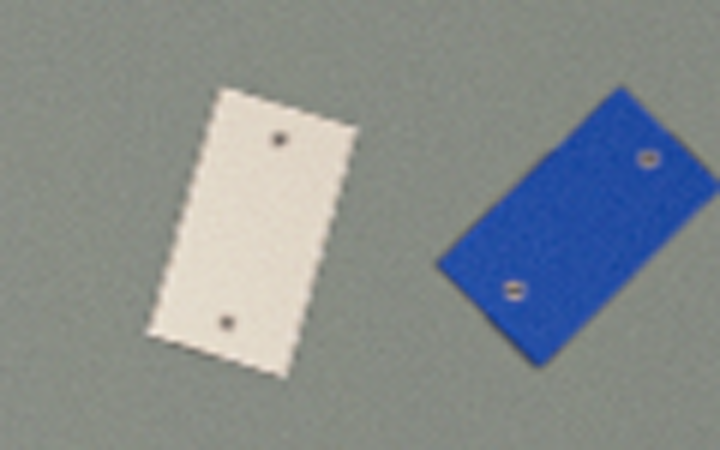

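The crop confirms the choice: a white blank with two small holes, its long axis yawed about -18.7°. Next I'll work out a wrist look at the long dispenser and the tally.

```bash
cat >> h.py <<'E'
def rel(pos,rpy=None,Rm=None):
    "shift (50 mm units, tool axes) then turn (rotvec) from the measured pose"
    o=ctrl.get_obs();Rt=R.from_euler("xyz",o["eef_rot"])
    s=Rt.inv().apply(np.array(pos)-o["ee_pos"])/.05
    Rg=R.from_matrix(Rm) if Rm is not None else R.from_euler("xyz",rpy)
    w=(Rt.inv()*Rg).as_rotvec()
    print("shift",np.round(s,2),"rows>=",np.ceil(abs(s).max()),"turn",np.round(w,3),"rows>=",np.ceil(abs(w).max()/.15),"t",round(float(o["time_s"]),2))
E
python3 - <<'E'
from h import *
p=ctrl.camera("wrist");print(np.round(p["tool_from_camera"],3),p["K"])
rel([.45,.20,.30],[-np.pi,0,np.pi])
rel([.55,.15,.33],[-np.pi,0,np.pi])
E
```

```text
[[ 0.001 -0.969 -0.248  0.071]
 [ 1.     0.001 -0.    -0.001]
 [ 0.001 -0.248  0.969 -0.179]
 [ 0.     0.     0.     1.   ]] [[327.86370242   0.         275.30531557]
 [  0.         327.86370242 205.94656807]
 [  0.           0.           1.        ]]
shift [-7.49 -4.6  -1.89] rows>= 8.0 turn [-0.     0.    -0.289] rows>= 2.0 t 1.7
shift [-9.69 -4.99 -2.49] rows>= 10.0 turn [-0.     0.    -0.289] rows>= 2.0 t 1.7
```

Emit:
move_arm --pt "1 0 0 -0.45 0 0 0" --pt "1 0 0 -0.45 0 0 0" --pt "1 -0.4 -0.2 -0.4 0 0 0" --pt "1 -0.75 -0.37 0 0 0 0" --pt "1 -0.75 -0.37 0 0 0 0" --pt "1 -0.75 -0.37 0 0 0 0" --pt "1 -0.75 -0.37 0 0 0 0" --pt "1 -0.75 -0.37 0 0 0 0" --pt "1 -0.75 -0.37 0 0 0 0" --pt "1 -0.75 -0.37 0 0 0 0" --pt "1 -0.75 -0.37 0 0 0 0" --pt "1 -0.75 -0.37 0 0 0 0" --pt "1 -0.75 -0.37 0 0 0 0" --pt "1 -0.75 -0.37 0 0 0 0" --pt "1 -0.3 -0.14 0 0 0 0" --pt "1 0 0 0 0 0 -0.145" --pt "1 0 0 0 0 0 -0.145" --pt "1 0 0 0 0 0 0" --pt "1 0 0 0 0 0 0"

```text
time_s: 3.6
ee_pos: [0.5226, 0.1888, 0.2705]
eef_rot: [3.142, -0.0, 3.139]
force: [-0.4, 0.6, -0.7]
grip_width: 0.0937
grip_force: 0.0
```

```bash
cat > look.py <<'E'
from h import *
import pickle,sys
p,T=wrist();tag=sys.argv[1];D={}
for t in sys.argv[2:]:
    r=ctrl.cut_out(t,p);D[t]=r
    print(t,[(round(q["conf"],2),np.round(q["centre"],1).tolist(),int(q["mask"].sum())) for q in r[:3]])
cv2.imwrite(f"pics/{tag}.png",p["color"]);cv2.imwrite(f"pics/{tag}b.png",cv2.resize(p["color"],(800,600),interpolation=2))
pickle.dump((p,T,D),open(tag+".pkl","wb"))
E
python3 look.py w1 long2 tray_long_lip bail_long_toe tally tally_key_top tray_long
```

```text
long2 [(0.83, [276.3, 243.3], 2921), (0.53, [310.4, 269.2], 11), (0.42, [216.7, 492.1], 6791)]
tray_long_lip [(0.74, [309.3, 228.4], 1882)]
bail_long_toe [(0.67, [359.8, 236.7], 765)]
tally [(0.65, [114.6, 302.0], 4547)]
tally_key_top [(0.94, [123.5, 304.1], 709)]
tray_long [(0.94, [348.4, 245.7], 1436)]
```

View pics/w1b.png

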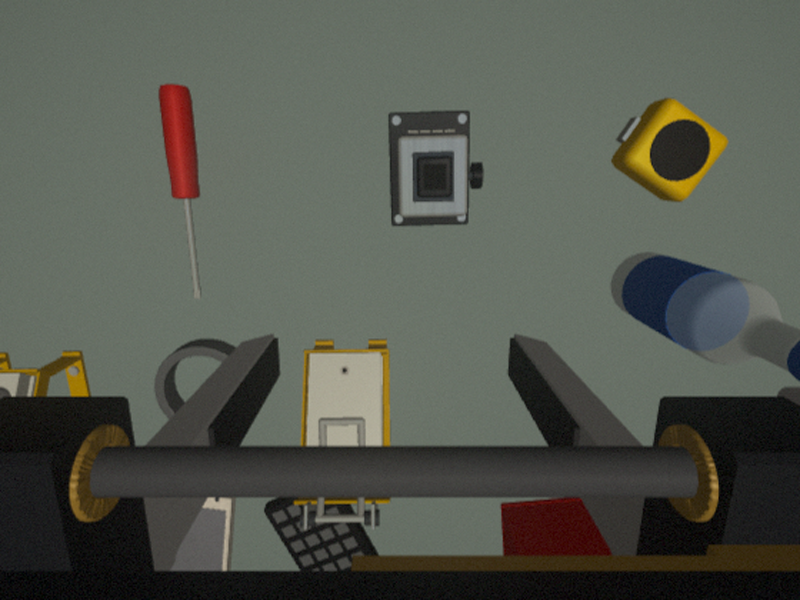

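The picture shows the tally key at raw pixel row 123, col 304. The oblong tray's lower part is at about (245-310, 215-270), with its upper part hidden by the gripper bar. For the second view I'll back the camera off toward the robot and to the right.

Emit:
move_arm --pt "1 0.7 -0.3 0 0 0 0" --pt "1 0.7 -0.3 0 0 0 0" --pt "1 0.7 -0.4 0 0 0 0" --pt "1 0 0 0 0 0 0" --pt "1 0 0 0 0 0 0"

```text
time_s: 4.45
ee_pos: [0.418, 0.1382, 0.2711]
eef_rot: [3.141, 0.002, -3.141]
force: [-0.5, -0.5, 0.6]
grip_width: 0.094
grip_force: 0.0
```

```bash
python3 look.py w2 long2 tray_long_lip bail_long_toe tally tally_key_top
python3 - <<'E'
import pickle
from h import *
(p,T,D),(q,U,F)=[pickle.load(open(f,"rb")) for f in("w1.pkl","w2.pkl")]
for n in("tally_key_top","tally","bail_long_toe","tray_long_lip"):
    if D[n] and F[n]: print(n,tri(ray(p,D[n][0]["centre"],T),ray(q,F[n][0]["centre"],U)))
E
```

```text
long2 [(0.91, [366.1, 283.8], 1667)]
tray_long_lip [(0.95, [371.5, 287.3], 597)]
bail_long_toe [(0.51, [372.3, 284.1], 317)]
tally []
tally_key_top [(0.76, [209.3, 340.7], 619)]
tally_key_top [0.45337715 0.22110938 0.0493757 ]
bail_long_toe [0.73618906 0.14338588 0.05445805]
tray_long_lip [0.64419513 0.14410762 0.12295388]
```

View pics/w2b.png

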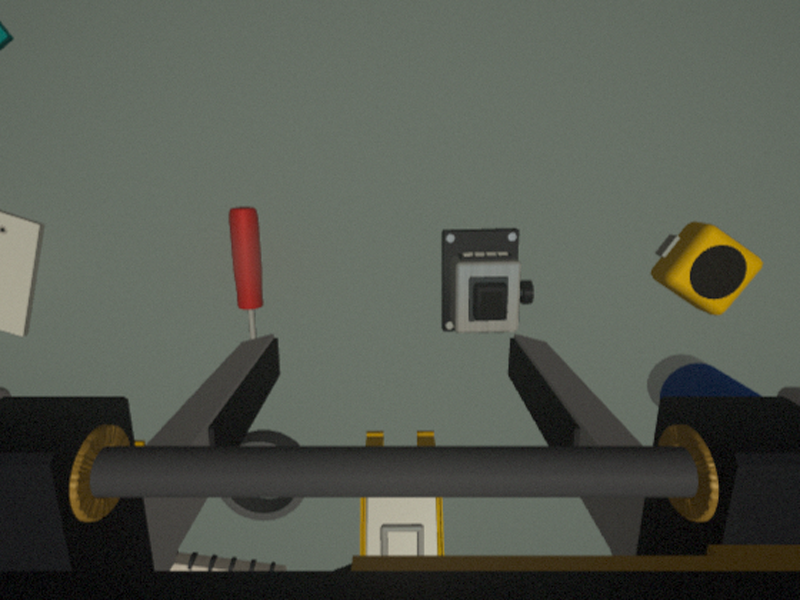

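View 2 shows the key at raw (209,341), while the tray is now mostly hidden under the bar. I'll go forward so the tray sits in the clear upper part of the picture.

Emit:
move_arm --pt "1 -0.8 -0.1 -0.1 0 0 0" --pt "1 -0.8 -0.1 -0.1 0 0 0" --pt "1 -0.8 -0.1 0 0 0 0" --pt "1 -0.8 -0.1 0 0 0 0" --pt "1 -0.8 -0.1 0 0 0 0" --pt "1 -0.1 0 0 0 0 0" --pt "1 0 0 0 0 0 0" --pt "1 0 0 0 0 0 0"

```text
time_s: 5.55
ee_pos: [0.6223, 0.1139, 0.2805]
eef_rot: [3.142, -0.0, -3.14]
force: [-0.7, 0.4, 0.6]
grip_width: 0.0938
grip_force: 0.0
```

```bash
python3 look.py w3 long2 tray_long_lip bail_long_toe tally_key_top tray_long
python3 - <<'E'
import pickle
from h import *
W=[pickle.load(open(f,"rb")) for f in("w1.pkl","w2.pkl","w3.pkl")]
for n in("tally_key_top","bail_long_toe","tray_long_lip","long2"):
    for z in(.06,.0655,.09): print(n,z,[atz(p,D[n][0]["centre"],z,T).round(4)[:2].tolist() for p,T,D in W if D[n]])
E
```

```text
long2 [(0.78, [213.7, 305.7], 4636), (0.42, [207.7, 275.3], 57)]
tray_long_lip [(0.94, [248.0, 289.0], 2424)]
bail_long_toe [(0.76, [250.3, 291.0], 1240)]
tally_key_top [(0.71, [30.7, 372.8], 834)]
tray_long [(0.85, [252.9, 291.8], 2109)]
tally_key_top 0.06 [[0.4529, 0.2212], [0.4509, 0.218], [0.4527, 0.2203]]
tally_key_top 0.0655 [[0.4529, 0.2207], [0.4495, 0.2168], [0.454, 0.2188]]
tally_key_top 0.09 [[0.4528, 0.2186], [0.4429, 0.2118], [0.4601, 0.2123]]
bail_long_toe 0.06 [[0.7722, 0.1336], [0.6896, 0.1502], [0.7127, 0.1336]]
bail_long_toe 0.0655 [[0.7677, 0.1344], [0.6847, 0.15], [0.7104, 0.1333]]
bail_long_toe 0.09 [[0.7475, 0.1378], [0.6632, 0.1492], [0.7005, 0.1321]]
tray_long_lip 0.06 [[0.6931, 0.125], [0.6882, 0.1547], [0.7095, 0.131]]
tray_long_lip 0.0655 [[0.6897, 0.1259], [0.6834, 0.1544], [0.7073, 0.1307]]
tray_long_lip 0.09 [[0.6745, 0.1299], [0.6619, 0.1534], [0.6976, 0.1296]]
long2 0.06 [[0.6451, 0.1461], [0.6792, 0.1497], [0.6631, 0.1515]]
long2 0.0655 [[0.6423, 0.1467], [0.6745, 0.1495], [0.6616, 0.151]]
long2 0.09 [[0.6301, 0.1494], [0.6536, 0.1487], [0.6547, 0.1486]]
```

View pics/w3b.png

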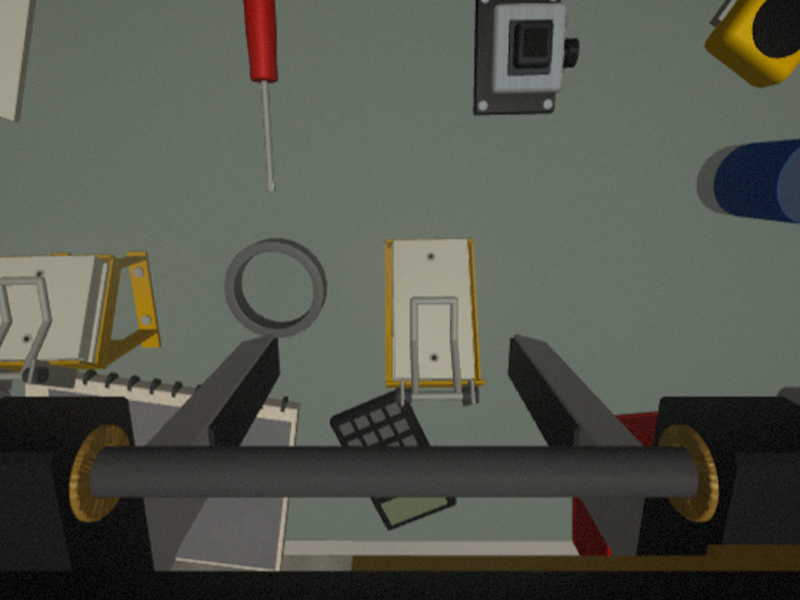

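The whole oblong dispenser is clear here: raw pile-top corners are about (167,274), (167,330), (266,334) and (265,275), with the toe bar at about (209,304). I'll fit the tray pose to the pile's outline.

```bash
python3 - <<'E'
import pickle
from h import *
from scipy.optimize import least_squares
p,T,D=pickle.load(open("w3.pkl","rb"))
c=p["color"].astype(int)[160:275,262:342]
m=((c.min(2)>125)&(c[...,2]-c[...,0]<60)).astype(np.uint8)
m=cv2.morphologyEx(m,cv2.MORPH_OPEN,np.ones((3,3),np.uint8))
n,l,s,_=cv2.connectedComponentsWithStats(m);print(s)
pts=np.argwhere(l>0);lab=l[l>0];big=np.isin(lab,[i for i in range(1,n) if s[i][4]>150])
hull=cv2.convexHull(pts[big][:,::-1].astype(np.int32))
q=cv2.approxPolyN(hull,4,ensure_convex=True)[0] if hasattr(cv2,"approxPolyN") else cv2.approxPolyDP(hull,4,True)[:,0]
q=q+[262,160];print(q.tolist())
cen=q.mean(0);q=sorted(q.tolist(),key=lambda a:np.arctan2(a[1]-cen[1],a[0]-cen[0])) # TL,TR,BR,BL in image
def tray(v,X):
    x,y,z,w=v;M=R.from_euler("zy",[w,-np.pi/6]);return M.apply(X)+[x,y,z]
X=np.array([[-118,-32,24],[-118,32,24],[0,32,24],[0,-32,24]])/1000
def res(v,fixz=None):
    v=np.array(v) if fixz is None else np.r_[v[:2],fixz,v[2]]
    return np.ravel([np.array(proj(p,P,T))[::-1]-a for P,a in zip(tray(v,X),q)])
r=least_squares(res,[.72,.145,.098,.04]);print(r.x,r.fun.round(1))
r=least_squares(res,[.72,.145,.04],args=(.098,));print(r.x,r.fun.round(1))
v=np.r_[r.x[:2],.098,r.x[2]]
tp=ctrl.camera("top")
for n,P in(("lip",[-.1235,0,.014]),("toe",[-.061,0,.042])): W=tray(v,np.array(P));print(n,W,proj(p,W,T),proj(tp,W))
im=tp["color"].copy()
for P in tray(v,X): a=proj(tp,P);im[int(round(a[0])),int(round(a[1]))]=(0,0,255)
i2=p["color"].copy()
for P in tray(v,X): a=proj(p,P,T);cv2.circle(i2,(round(a[1]),round(a[0])),1,(0,0,255),-1)
cv2.imwrite("pics/fit.png",np.hstack([cv2.resize(im[90:170,195:255],(360,480)),cv2.resize(i2[155:275,257:347],(360,480))]))
E
```

```text
[[   0    0   80  115 4948]
 [  13    8   57   97 3127]
 [  31   53   24   52 1125]]
[[275, 264], [276, 169], [326, 168], [332, 264]]
[0.72106022 0.14569089 0.08975761 0.00702661] [-0.7 -0.4  0.6  0.4 -0.6 -0.1  0.8  0.2]
[0.71863233 0.14496542 0.00673604] [-1.3 -1.5  1.1 -0.7  0.   1.   0.1  1.2]
lip [0.60468062 0.14413353 0.04837576] (np.float64(166.36653645301232), np.float64(300.2095248014173)) (np.float64(156.19218270948957), np.float64(225.52043728016497))
toe [0.64480597 0.14455453 0.10387376] (np.float64(208.57256924414196), np.float64(303.42849930341094)) (np.float64(135.6079022644582), np.float64(223.2337522442734))
```

View pics/fit.png

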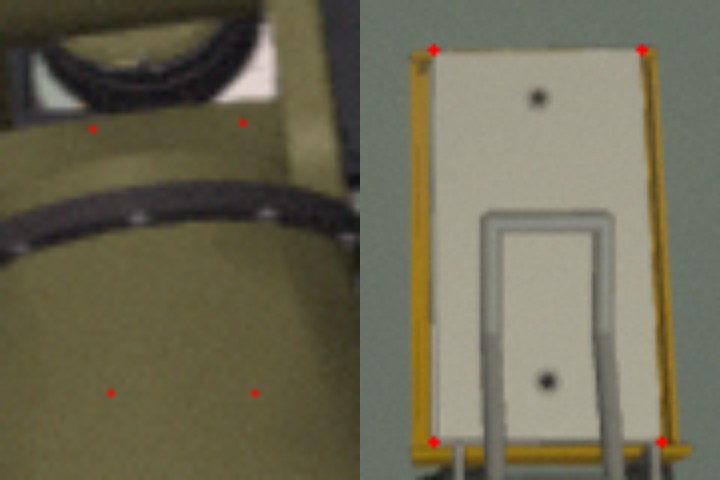

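Corners land on the pile's outline in the wrist view (the arm blocks the top view), so I take the tray fit. Now to the plate.

Emit:
move_arm --pt "1 0.3 -0.5 0 0 0 0" --pt "1 0.46 -0.83 0.06 0 0 0" --pt "1 0.46 -0.83 0.06 0 0 0" --pt "1 0.46 -0.83 0.06 0 0 0" --pt "1 0.46 -0.83 0.06 0 0 0" --pt "1 0.46 -0.83 0.06 0 0 0" --pt "1 0.46 -0.83 0.1 0 0 0" --pt "1 0.46 -0.83 0.1 0 0 0" --pt "1 0.12 -0.37 0.1 0 0 0" --pt "1 0 0 0 0 0 0.11" --pt "1 0 0 0 0 0 0.11" --pt "1 0 0 0 0 0 0.1" --pt "1 0 0 0 0 0 0" --pt "1 0 0 0 0 0 0"

```text
time_s: 7.3
ee_pos: [0.4413, -0.2206, 0.2506]
eef_rot: [-3.141, 0.0, 2.826]
force: [-0.6, -0.5, 0.4]
grip_width: 0.0938
grip_force: 0.0
```

```bash
python3 look.py w4 plate
cat > plate.py <<'E'
import pickle,sys
from h import *
p,T,D=pickle.load(open(sys.argv[1],"rb"))
c=p["color"].astype(int);g=c.min(2)
m=((g>125)&(c.max(2)-g<70)).astype(np.uint8);m=cv2.morphologyEx(m,cv2.MORPH_OPEN,np.ones((3,3),np.uint8))
n,l,s,cc=cv2.connectedComponentsWithStats(m)
print([(k[4],ce.round().tolist()) for k,ce in zip(s[1:],cc[1:]) if k[4]>300])
t=D["plate"][0]["centre"] if len(sys.argv)<3 else eval(sys.argv[2])
i=min((i for i in range(1,n) if s[i][4]>1500),key=lambda i:np.hypot(*(cc[i][::-1]-t)))
W=np.array([atz(p,x,.008,T)[:2] for x in np.argwhere(l==i)],np.float32)
print(cv2.minAreaRect(W),cc[i],s[i])
E
python3 plate.py w4.pkl
```

```text
plate [(0.74, [179.2, 258.6], 4286), (0.72, [112.4, 447.2], 2339), (0.7, [209.2, 154.1], 3933)]
[(np.int32(4286), [258.0, 180.0]), (np.int32(801), [345.0, 368.0]), (np.int32(898), [373.0, 367.0]), (np.int32(675), [400.0, 363.0])]
((0.43818867206573486, -0.24435968697071075), (0.06300873309373856, 0.1174783781170845), 71.33817291259766) [257.90317312 179.5340644 ] [ 233  136   50   90 4286]
```

Wrist and overhead views agree: plate centre (0.438,-0.244), yaw -18.7°, measured 117.5 x 63 mm. Gripping 29 mm toward the robot end.

```bash
python3 - <<'E'
from h import *
rel([.4107,-.2350,.002],[np.pi,0,2.816])
E
```

```text
shift [ 0.49 -0.46  4.97] rows>= 5.0 turn [-0.     0.     0.009] rows>= 1.0 t 7.4
```

Emit:
move_arm --pt "1 0.25 -0.23 0 0 0 0.009" --pt "1 0.24 -0.23 0.6 0 0 0" --pt "1 0 0 0.9 0 0 0" --pt "1 0 0 0.9 0 0 0" --pt "1 0 0 0.9 0 0 0" --pt "1 0 0 0.8 0 0 0" --pt "1 0 0 0.5 0 0 0" --pt "1 0 0 0.25 0 0 0" --pt "1 0 0 0.12 0 0 0" --pt "1 0 0 0 0 0 0" --pt "1 0 0 0 0 0 0"

```text
time_s: 8.5
ee_pos: [0.4113, -0.2352, 0.0031]
eef_rot: [-3.141, 0.002, 2.814]
force: [0.9, 1.2, 0.3]
grip_width: 0.0941
grip_force: 0.0
```

Emit:
move_arm --pt "1 0 0 0.02 0 0 0" --pt "0.6 0 0 0 0 0 0" --pt "0.6 0 0 0 0 0 0" --pt "0.6 0 0 0 0 0 0" --pt "0.6 0 0 0 0 0 0" --pt "0.6 0 0 0 0 0 0" --pt "0.6 0 0 0 0 0 0" --force 35

```text
time_s: 9.2
ee_pos: [0.4108, -0.2347, 0.001]
eef_rot: [3.142, 0.0, 2.814]
force: [0.5, 0.0, 1.6]
grip_width: 0.0635
grip_force: 35.0
```

Gripped at 63.5 mm. Computing the lift and approach poses in the tray frame.

```bash
cat >> h.py <<'E'
V=[.7186,.1450,.098,.007]
TR=R.from_euler("zy",[V[3],-np.pi/6])
def tcp(xc,zu,y=0,g=.029,t=.0015): return TR.apply([xc-g,y,zu+t])+V[:3]
RG=TR.as_matrix()@np.diag([-1,1,-1.])
def intray():
    o=ctrl.get_obs();q=TR.inv().apply(o["ee_pos"]-np.array(V[:3]));f=TR.inv().apply(o["force"])
    print("tcp in tray mm",(q*1000).round(1),"plate x_c",round((q[0]+.029)*1000,1),"zu",round((q[2]-.0015)*1000,1),"F tray",f.round(1),"t",round(float(o["time_s"]),2),"w",o["grip_width"],o["grip_force"])
E
python3 - <<'E'
from h import *
print(tcp(-.150,.084),tcp(-.150,.027),tcp(-.059,.024))
rel(tcp(-.150,.084),Rm=RG); rel([.411,-.235,.2],Rm=RG)
E
```

```text
[0.52083525 0.14374701 0.08254736] [0.54933525 0.14374701 0.03318392] [0.62964163 0.14438401 0.07608473]
shift [ 0.35  7.88 -1.63] rows>= 8.0 turn [-0.084 -0.519 -0.327] rows>= 4.0 t 9.2
shift [-0.01 -0.   -3.98] rows>= 4.0 turn [-0.084 -0.519 -0.327] rows>= 4.0 t 9.2
```

Emit:
move_arm --pt "0.6 0 0 -0.3 0 0 0" --pt "0.6 0 0 -0.7 0 0 0" --pt "0.6 0 0 -0.9 0 0 0" --pt "0.6 0 0.2 -0.8 0 0 0" --pt "0.6 0 0.5 -0.5 0 0 0" --pt "0.6 0.05 0.8 0 0 0 0" --pt "0.6 0.05 0.8 0 0 0 0" --pt "0.6 0.05 0.8 0 0 0 0" --pt "0.6 0.05 0.8 0 0 0 0" --pt "0.6 0.05 0.8 0 0 0 0" --pt "0.6 0.05 0.8 0 0 0 0" --pt "0.6 0.05 0.8 0 0 0 0" --pt "0.6 0 0.8 0 0 0 0" --pt "0.6 0 0.5 0 -0.02 -0.08 -0.05" --pt "0.6 0 0.28 0 -0.02 -0.11 -0.07" --pt "0.6 0 0 0 -0.02 -0.11 -0.07" --pt "0.6 0 0 0 -0.014 -0.11 -0.07" --pt "0.6 0 0 0 -0.01 -0.109 -0.067" --pt "0.6 0 0 0 0 0 0" --pt "0.6 0 0 0 0 0 0"

```text
time_s: 11.2
ee_pos: [0.5203, 0.1441, 0.1614]
eef_rot: [-3.139, 0.523, -3.14]
force: [0.5, -0.2, -0.7]
grip_width: 0.0636
grip_force: 35.0
```

```bash
python3 look.py w5 plate long2 tray_long_lip
python3 - <<'E'
from h import *
intray();rel(tcp(-.150,.060),Rm=RG);rel(tcp(-.150,.028),Rm=RG)
E
```

```text
plate [(0.77, [269.5, 275.6], 16161)]
long2 []
tray_long_lip []
tcp in tray mm [-139.4    0.   153.7] plate x_c -110.4 zu 152.2 F tray [-0.2 -0.3 -1.3] t 11.4 w 0.06326061644487799 34.99917447566986
shift [ 0.79 -0.    1.84] rows>= 2.0 turn [-0.001  0.001 -0.005] rows>= 1.0 t 11.4
shift [ 0.79 -0.    2.48] rows>= 3.0 turn [-0.001  0.001 -0.005] rows>= 1.0 t 11.4
```

View pics/w5b.png

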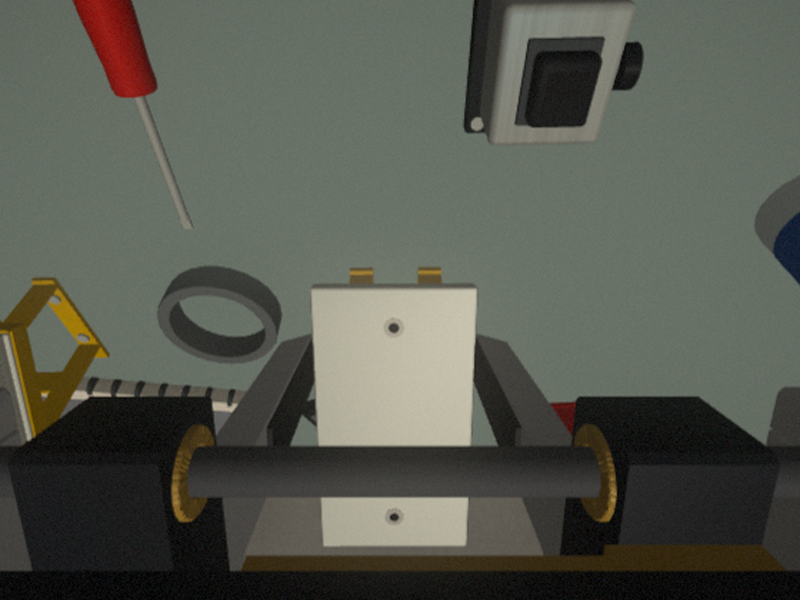

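The plate sits straight and centred in the fingers (robot end at view row 285, cols 312–476) and lined up with the tray's feet (cols 350–442). I'll back off, go down square to the bed, then creep to contact.

Emit:
move_arm --pt "0.6 0.4 0 0 0 0 -0.005" --pt "0.6 0.39 0 0.4 0 0 0" --pt "0.6 0 0 0.7 0 0 0" --pt "0.6 0 0 0.7 0 0 0" --pt "0.6 0 0 0.4 0 0 0" --pt "0.6 0 0 0.1 0 0 0" --pt "0.6 0 0 0.06 0 0 0" --pt "0.6 0 0 0 0 0 0" --pt "0.6 0 0 0 0 0 0"

```text
time_s: 12.3
ee_pos: [0.5456, 0.1439, 0.0404]
eef_rot: [-3.136, 0.527, -3.132]
force: [0.9, -0.4, -0.6]
grip_width: 0.0631
grip_force: 35.0
```

```bash
python3 -c "
from h import *
intray()"
```

```text
tcp in tray mm [-1.786e+02  1.000e-01  3.660e+01] plate x_c -149.6 zu 35.1 F tray [ 0.4 -0.4 -1. ] t 12.3 w 0.06311167566126921 34.999210238456726
```

Emit:
move_arm --pt "0.6 0 0 0.04 0 0 0" --pt "0.6 0 0 0.04 0 0 0" --pt "0.6 0 0 0.04 0 0 0" --pt "0.6 0 0 0.02 0 0 0" --pt "0.6 0 0 0.02 0 0 0" --pt "0.6 0 0 0 0 0 0"

```text
time_s: 12.9
ee_pos: [0.5494, 0.1437, 0.0322]
eef_rot: [-3.136, 0.525, -3.132]
force: [-0.2, -0.3, -0.6]
grip_width: 0.0636
grip_force: 35.0
```

Emit:
move_arm --pt "0.6 0 0 0.02 0 0 0" --pt "0.6 0 0 0.02 0 0 0" --pt "0.6 0 0 0 0 0 0"

```text
time_s: 13.2
ee_pos: [0.5504, 0.1438, 0.0305]
eef_rot: [-3.136, 0.526, -3.132]
force: [-0.3, -0.3, -0.7]
grip_width: 0.0632
grip_force: 35.0
```

```bash
python3 -c "
from h import *
intray()"
```

```text
tcp in tray mm [-179.4    0.    25.6] plate x_c -150.4 zu 24.1 F tray [-0.6 -0.3 -0.5] t 13.2 w 0.0631648327603037 34.999186992645264
```

Emit:
move_arm --pt "0.6 0 0 0.02 0 0 0" --pt "0.6 0 0 0 0 0 0"

```text
time_s: 13.4
ee_pos: [0.5509, 0.1438, 0.0297]
eef_rot: [-3.136, 0.526, -3.132]
force: [0.2, 0.4, -0.0]
grip_width: 0.0637
grip_force: 35.0
```

Emit:
move_arm --pt "0.6 0 0 0.02 0 0 0" --pt "0.6 0 0 0 0 0 0"

```text
time_s: 13.6
ee_pos: [0.5515, 0.1438, 0.0289]
eef_rot: [-3.136, 0.526, -3.132]
force: [-1.8, -0.5, 0.5]
grip_width: 0.0635
grip_force: 35.0
```

```bash
python3 -c "
from h import *
intray()
s=ctrl.camera('side')['color'][150:250,240:380];cv2.imwrite('pics/s1.png',cv2.resize(s,(784,560),interpolation=2))"
```

```text
tcp in tray mm [-179.3    0.    23.7] plate x_c -150.3 zu 22.2 F tray [-1.3 -0.5  1.3] t 13.6 w 0.06345590620049571 34.99980032444
```

View pics/s1.png

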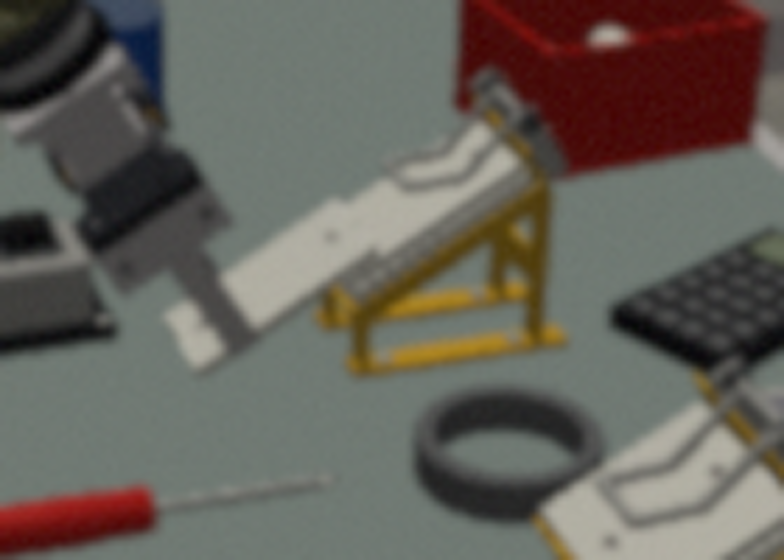

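The side view shows the plate lying along the slope, its front edge resting on the pile well short of the toe (toe at view (400,185)). Contact is at z≈22.3 in my frame. I'll lift 1 mm and slide up.

Emit:
move_arm --pt "0.6 0 0 -0.02 0 0 0" --pt "0.6 -0.1 0 0 0 0 0" --pt "0.6 -0.15 0 0 0 0 0" --pt "0.6 -0.15 0 0 0 0 0" --pt "0.6 -0.15 0 0 0 0 0" --pt "0.6 -0.15 0 0 0 0 0" --pt "0.6 -0.15 0 0 0 0 0" --pt "0.6 0 0 0 0 0 0"

```text
time_s: 14.45
ee_pos: [0.5887, 0.1441, 0.0518]
eef_rot: [-3.136, 0.527, -3.132]
force: [-0.4, -0.2, -0.8]
grip_width: 0.0636
grip_force: 35.0
```

```bash
python3 -c "
from h import *
intray()"
```

```text
tcp in tray mm [-1.356e+02  1.000e-01  2.490e+01] plate x_c -106.6 zu 23.4 F tray [-0.7 -0.2 -0.5] t 14.45 w 0.06356356155141935 34.99917268753052
```

Emit:
move_arm --pt "0.6 -0.12 0 0 0 0 0" --pt "0.6 -0.12 0 0 0 0 0" --pt "0.6 -0.12 0 0 0 0 0" --pt "0.6 -0.12 0 0 0 0 0" --pt "0.6 0 0 0 0 0 0"

```text
time_s: 14.95
ee_pos: [0.6084, 0.1443, 0.063]
eef_rot: [-3.135, 0.525, -3.132]
force: [-0.0, -0.5, -1.1]
grip_width: 0.0634
grip_force: 35.0
```

Emit:
move_arm --pt "0.6 -0.12 0 0 0 0 0" --pt "0.6 -0.12 0 0 0 0 0" --pt "0.6 -0.08 0 0 0 0 0" --pt "0.6 0 0 0 0 0 0"

```text
time_s: 15.35
ee_pos: [0.6234, 0.1445, 0.072]
eef_rot: [-3.136, 0.528, -3.132]
force: [3.0, -0.3, -1.1]
grip_width: 0.0635
grip_force: 35.0
```

```bash
python3 -c "
from h import *
intray()"
```

```text
tcp in tray mm [-95.5   0.2  25.1] plate x_c -66.5 zu 23.6 F tray [ 2.  -0.3 -2.5] t 15.35 w 0.06354031026930268 34.98658776283264
```

Emit:
move_arm --pt "0.6 -0.05 0 0 0 0 0" --pt "0.6 -0.04 0 0 0 0 0" --pt "0.6 0 0 0 0 0 0"

```text
time_s: 15.65
ee_pos: [0.6265, 0.1445, 0.0736]
eef_rot: [-3.136, 0.526, -3.132]
force: [-0.1, 0.1, -2.0]
grip_width: 0.0634
grip_force: 35.0
```

Emit:
move_arm --pt "0.6 -0.03 0 0 0 0 0" --pt "0.6 0 0 0 0 0 0"

```text
time_s: 15.85
ee_pos: [0.6277, 0.1445, 0.0744]
eef_rot: [-3.136, 0.526, -3.132]
force: [-0.8, -0.9, -3.2]
grip_width: 0.0633
grip_force: 35.0
```

Emit:
move_arm --pt "0.6 -0.02 0 0 0 0 0" --pt "0.6 0 0 0 0 0 0"

```text
time_s: 16.05
ee_pos: [0.6285, 0.1446, 0.0748]
eef_rot: [-3.136, 0.526, -3.132]
force: [-0.7, -1.3, -3.7]
grip_width: 0.0637
grip_force: 35.0
```

```bash
python3 -c "
from h import *
intray()"
```

```text
tcp in tray mm [-89.6   0.2  25. ] plate x_c -60.6 zu 23.5 F tray [-2.5 -1.3 -2.9] t 16.05 w 0.06367871106177926 34.99021589756012
```

Emit:
move_arm --pt "0.6 -0.02 0 0 0 0 0" --pt "0.6 0 0 0 0 0 0"

```text
time_s: 16.25
ee_pos: [0.6294, 0.1445, 0.0753]
eef_rot: [-3.136, 0.526, -3.132]
force: [-0.5, -0.6, -3.7]
grip_width: 0.0635
grip_force: 35.0
```

Emit:
move_arm --pt "0.6 -0.02 0 0 0 0 0" --pt "0.6 0 0 0 0 0 0"

```text
time_s: 16.45
ee_pos: [0.6303, 0.1445, 0.0759]
eef_rot: [-3.136, 0.526, -3.132]
force: [-0.6, -0.3, -3.9]
grip_width: 0.0632
grip_force: 35.0
```

Emit:
move_arm --pt "0.6 -0.02 0 0 0 0 0" --pt "0.6 0 0 0 0 0 0"

```text
time_s: 16.65
ee_pos: [0.6311, 0.1446, 0.0764]
eef_rot: [-3.136, 0.526, -3.132]
force: [-0.9, -0.3, -3.9]
grip_width: 0.0636
grip_force: 35.0
```

```bash
python3 -c "
from h import *
intray()"
```

```text
tcp in tray mm [-86.6   0.2  25. ] plate x_c -57.6 zu 23.5 F tray [-2.7 -0.3 -3. ] t 16.65 w 0.06360214157610111 34.990054965019226
```

Emit:
move_arm --pt "0.6 -0.02 0 0 0 0 0" --pt "0.6 0 0 0 0 0 0"

```text
time_s: 16.85
ee_pos: [0.6317, 0.1446, 0.0766]
eef_rot: [-3.136, 0.525, -3.132]
force: [-0.8, 0.2, -3.9]
grip_width: 0.0638
grip_force: 35.0
```

Emit:
move_arm --pt "0.6 -0.02 0 0 0 0 0" --pt "0.6 0 0 0 0 0 0"

```text
time_s: 17.05
ee_pos: [0.6319, 0.1446, 0.0764]
eef_rot: [-3.135, 0.523, -3.132]
force: [-5.6, 1.9, -5.6]
grip_width: 0.0635
grip_force: 35.0
```

Emit:
move_arm --pt "0.6 -0.02 0 0 0 0 0" --pt "0.6 0 0 0 0 0 0"

```text
time_s: 17.25
ee_pos: [0.632, 0.1446, 0.0762]
eef_rot: [-3.135, 0.521, -3.132]
force: [-10.0, 0.7, -6.6]
grip_width: 0.0634
grip_force: 35.0
```

```bash
python3 -c "
from h import *
intray()"
```

```text
tcp in tray mm [-85.9   0.2  24.4] plate x_c -56.9 zu 22.9 F tray [-11.9   0.8  -0.7] t 17.25 w 0.06342953174593126 34.99376177787781
```

Home against the stop (12 N along the slope). I'll set it down 1 mm and release.

Emit:
move_arm --pt "0.6 0 0 0.02 0 0 0" --pt "0.6 0 0 0 0 0 0" --pt "0.85 0 0 0 0 0 0" --pt "0.85 0 0 0 0 0 0" --pt "0.85 0 0 0 0 0 0" --pt "0.85 0 0 0 0 0 0"

```text
time_s: 17.85
ee_pos: [0.6345, 0.1446, 0.0773]
eef_rot: [-3.136, 0.527, -3.132]
force: [0.9, -1.1, 0.1]
grip_width: 0.08
grip_force: 0.0
```

Emit:
move_arm --pt "0.85 0 0 -0.3 0 0 0" --pt "0.85 0 0 -0.6 0 0 0" --pt "0.85 0.3 0 -0.8 0 0 0" --pt "0.85 0.6 0 -0.8 0 0 0" --pt "0.85 0 0 0 0 0 0" --pt "0.85 0 0 0 0 0 0"

```text
time_s: 18.45
ee_pos: [0.5327, 0.1446, 0.1637]
eef_rot: [-3.136, 0.528, -3.132]
force: [0.0, -0.0, -0.3]
grip_width: 0.0803
grip_force: 0.0
```

```bash
python3 look.py w6 long2; python3 - <<'E'
from h import *
import pickle
intray()
p,T,D=pickle.load(open("w6.pkl","rb"))
X=np.array([[-118,-32,32],[-118,32,32],[0,32,32],[0,-32,32]])/1000
im=cv2.resize(p["color"],(800,600),interpolation=2)
for P in X:
    a=proj(p,TR.apply(P)+V[:3],T);print(np.round(a,1))
s=ctrl.camera('side')['color'][150:230,270:370]
cv2.imwrite("pics/v6.png",np.vstack([cv2.resize(p["color"],(560,420))[120:400,120:440],cv2.resize(s,(320,256),interpolation=2)]))
E
```

```text
long2 [(0.75, [208.0, 276.0], 286)]
tcp in tray mm [-128.7    0.2  148.3] plate x_c -99.7 zu 146.8 F tray [-0.8  0.4  0.4] t 18.55 w 0.07984493201275462 0.0
[211.3 241.4]
[211.5 309.7]
[322.  306.3]
[321.8 244.1]
```

View pics/v6.png

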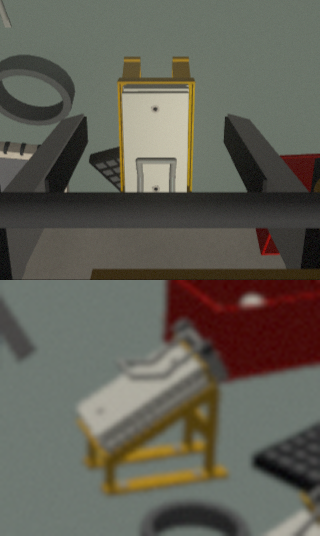

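The new plate lies straight on the pile with the wires and toe bar on top of it (wrist crop toe at about (155,160)). My picture allowance is used up, so I check the end edge numerically.

```bash
python3 - <<'E'
from h import *
import pickle
p,T,D=pickle.load(open("w6.pkl","rb"))
c=p["color"]
for col in(255,275,295):print(col,[(r,c[r,col].tolist()) for r in range(198,218)] if col==275 else c[198:218,col].mean(1).astype(int).tolist())
print(c[250,235:320].mean(1).astype(int).tolist()); print(c[225,235:320].mean(1).astype(int).tolist())
for x,z in((-.116,.030),(-.116,.022),(-.118,.022),(-.1235,.014),(-.125,.014),(-.116,.006)):print(x,z,proj(p,TR.apply([x,0,z])+V[:3],T))
E
```

```text
255 [67, 63, 65, 86, 103, 100, 87, 80, 79, 82, 113, 160, 160, 117, 84, 136, 169, 178, 177, 175]
275 [(198, [47, 74, 82]), (199, [41, 68, 78]), (200, [44, 65, 77]), (201, [47, 96, 118]), (202, [41, 124, 152]), (203, [54, 116, 141]), (204, [65, 91, 98]), (205, [77, 86, 89]), (206, [75, 83, 84]), (207, [73, 82, 83]), (208, [107, 122, 122]), (209, [148, 166, 169]), (210, [141, 159, 161]), (211, [96, 107, 110]), (212, [83, 96, 96]), (213, [129, 145, 147]), (214, [163, 182, 186]), (215, [166, 185, 189]), (216, [165, 187, 190]), (217, [167, 185, 192])]
295 [68, 61, 63, 84, 105, 99, 86, 79, 82, 76, 115, 166, 158, 106, 92, 153, 184, 186, 185, 187]
[112, 108, 112, 112, 110, 101, 70, 109, 154, 176, 173, 171, 175, 177, 175, 175, 177, 176, 175, 177, 177, 179, 177, 179, 178, 179, 178, 180, 178, 179, 178, 177, 181, 183, 182, 182, 182, 180, 182, 182, 184, 180, 183, 185, 181, 184, 185, 188, 187, 187, 185, 186, 189, 187, 187, 185, 185, 187, 187, 187, 188, 185, 191, 191, 189, 189, 189, 187, 188, 189, 189, 188, 173, 115, 115, 106, 76, 122, 116, 109, 110, 111, 112, 111, 111]
[109, 110, 116, 108, 104, 75,
[... 152 characters left out ...]
83, 177, 169, 163, 164, 166, 174, 179, 184, 186, 184, 185, 183, 186, 186, 185, 187, 187, 187, 187, 186, 186, 189, 187, 186, 184, 188, 186, 188, 191, 187, 190, 189, 189, 190, 190, 186, 154, 115, 112, 81, 80, 120, 113, 111, 110, 112, 111, 111]
-0.116 0.03 (np.float64(212.9073892720822), np.float64(275.547505872841))
-0.116 0.022 (np.float64(210.65145649223433), np.float64(275.544075949977))
-0.118 0.022 (np.float64(208.65920719220085), np.float64(275.5499930472783))
-0.1235 0.014 (np.float64(201.16589106284405), np.float64(275.56254371680456))
-0.125 0.014 (np.float64(199.6881793364469), np.float64(275.5669212235508))
-0.116 0.006 (np.float64(206.4539823894508), np.float64(275.53769410539167))
```

Edges: the new plate is laterally centred (cols 242–307, predicted centre 275) and square. Its end sits about 2 mm further upslope than the plate below, which matches the stop contact. Next I stand the tool upright, close the fingers and move over the key.

Emit:
move_arm --pt "0 0 0 -0.3 0 0.13 0" --pt "0 0 0 0 0 0.13 0" --pt "0 0 0 0 0 0.13 0" --pt "0 0 0 0 0 0.136 0" --pt "0 0.5 0.45 0 0 0 0" --pt "0 0.5 0.5 0 0 0 0" --pt "0 0.4 0.45 0.4 0 0 0" --pt "0 0.1 0.1 0.4 0 0 0" --pt "0 0 0 0 0 0 0" --pt "0 0 0 0 0 0 0" --force 20

```text
time_s: 19.6
ee_pos: [0.45, 0.2184, 0.1348]
eef_rot: [-3.136, -0.001, -3.135]
force: [0.5, 0.7, 0.2]
grip_width: 0.0038
grip_force: 0.0
```

```bash
python3 look.py w7 tally_key_top tally; python3 - <<'E'
from h import *
import pickle
p,T,D=pickle.load(open("w7.pkl","rb"))
for r in D["tally_key_top"][:1]: print(atz(p,r["centre"],.0655,T))
print(ctrl.get_obs()["grip_width"],proj(p,[.452,.219,.0655],T))
rel([.452,.219,.07],[np.pi,0,np.pi])
E
```

```text
tally_key_top [(0.79, [214.5, 278.4], 1318)]
tally [(0.61, [189.0, 284.2], 7770)]
[0.44896649 0.21961758 0.0655    ]
0.0009943363611453872 (np.float64(218.19254268871646), np.float64(277.57935702446633))
shift [-0.03  0.02  1.31] rows>= 2.0 turn [-0.005  0.001  0.006] rows>= 1.0 t 19.75
```

Emit:
move_arm --pt "0 -0.01 0.02 0.5 0 0 0" --pt "0 0 0 0.5 0 0 0" --pt "0 0 0 0.3 0 0 0" --pt "0 0 0 0.08 0 0 0" --pt "0 0 0 0.06 0 0 0" --pt "0 0 0 0.04 0 0 0" --pt "0 0 0 0.02 0 0 0" --pt "0 0 0 0 0 0 0"

```text
time_s: 20.55
ee_pos: [0.4503, 0.2192, 0.0607]
eef_rot: [-3.137, 0.001, -3.135]
force: [-0.0, -3.1, 4.4]
grip_width: 0.0006
grip_force: 2.0
```

Emit:
move_arm --pt "0 0 0 0.03 0 0 0" --pt "0 0 0 0.02 0 0 0" --pt "0 0 0 0 0 0 0"

```text
time_s: 20.85
ee_pos: [0.4504, 0.2193, 0.0586]
eef_rot: [-3.137, 0.001, -3.135]
force: [-2.7, -5.4, 15.2]
grip_width: 0.0003
grip_force: 7.5
```

Emit:
move_arm --pt "0 0 0 0.02 0 0 0" --pt "0 0 0 0 0 0 0"

```text
time_s: 21.05
ee_pos: [0.4505, 0.2193, 0.0584]
eef_rot: [-3.137, 0.002, -3.135]
force: [-8.0, -7.6, 26.2]
grip_width: 0.0006
grip_force: 13.2
```

The key is right down (26 N against its bottom stop). Straight up and away, then a last check.

Emit:
move_arm --pt "0 0 0 -0.1 0 0 0" --pt "0 0 0 -0.3 0 0 0" --pt "0 0 0 -0.7 0 0 0" --pt "0 0 0 -0.9 0 0 0" --pt "0 0 0 -0.9 0 0 0" --pt "0 0.5 0.3 -0.5 0 0 0" --pt "0 0.6 0.3 0 0 0 0" --pt "0 0.6 0.3 0 0 0 0" --pt "0 0 0 0 0 0 0" --pt "0 0 0 0 0 0 0"

```text
time_s: 22.05
ee_pos: [0.3645, 0.2649, 0.2264]
eef_rot: [-3.137, 0.0, -3.133]
force: [1.0, 0.2, 0.1]
grip_width: 0.0005
grip_force: 0.0
```

```bash
python3 - <<'E'
from h import *
s=ctrl.camera("side");t=ctrl.camera("top");s0=cv2.imread("pics/side0.png");t0=cv2.imread("pics/top0.png")
for n,a,b in(("side",s["color"],s0),("top",t["color"],t0)):
    d=(cv2.absdiff(cv2.GaussianBlur(a,(5,5),0),cv2.GaussianBlur(b,(5,5),0)).max(2)>25).astype(np.uint8)
    k,l,st,c=cv2.connectedComponentsWithStats(d);print(n,[(x.tolist(),y.round().tolist()) for x,y in zip(st[1:],c[1:]) if x[4]>25])
for n in("tally_key_top",):print([(r["conf"],r["centre"]) for r in ctrl.cut_out(n,s)[:2]])
# plate edges against model (pile top z .0303) in side view
for P in([-.116,-.032,.031],[-.116,.032,.031],[0,-.032,.031]):print(np.round(proj(s,TR.apply(P)+V[:3])),)
o=ctrl.get_obs();print(o["time_s"],o["force"],o["ee_pos"])
E
```

```text
side [([95, 0, 130, 56, 3333], [166.0, 28.0]), ([10, 24, 32, 37, 851], [25.0, 43.0]), ([37, 24, 12, 7, 51], [43.0, 27.0]), ([58, 28, 22, 9, 127], [66.0, 32.0]), ([88, 35, 40, 22, 547], [106.0, 47.0]), ([189, 56, 29, 59, 893], [202.0, 78.0]), ([115, 60, 37, 71, 1080], [131.0, 90.0]), ([17, 66, 47, 86, 2741], [39.0, 110.0]), ([136, 80, 6, 7, 30], [138.0, 83.0]), ([208, 89, 7, 7, 42], [211.0, 92.0]), ([208, 101, 15, 19, 194], [215.0, 108.0]), ([0, 168, 11, 18, 131], [5.0, 177.0]), ([80, 168, 12, 12, 50], [86.0, 172.0]), ([98, 171, 25, 57, 787], [112.0, 195.0]), ([313, 170, 16, 8, 26], [322.0, 173.0]), ([300, 179, 32, 21, 113], [315.0, 189.0]), ([295, 180, 15, 10, 36], [302.0, 184.0]), ([60, 186, 33, 17, 289], [78.0, 194.0]), ([0, 189, 31, 39, 761], [12.0, 213.0]), ([251, 294, 55, 23, 1132], [279.0, 305.0])]
top [([0, 191, 258, 229, 29269], [138.0, 336.0]), ([355, 195, 34, 48, 1053], [372.0, 218.0]), ([270, 347, 61, 29, 417], [299.0, 357.0]), ([266, 358, 37, 22, 547], [285.0, 369.0]), ([60, 375, 18, 45, 548], [68.0, 398.0]), ([312, 376, 15, 26, 240], [319.0, 388.0]), ([323, 378, 22, 42, 428], [334.0, 402.0]), ([256, 387, 41, 33, 516], [274.0, 404.0])]
[(0.41, [190.5, 247.4])]
[198. 299.]
[189. 293.]
[177. 332.]
22.2 [0.71649286 0.15129102 0.1381028 ] [0.36519384 0.2642652  0.22608459]
```

```bash
python3 -c "
from station import ctrl
print(ctrl.hand_in())"
```

```text
the job is handed in; nothing more can be done
None
```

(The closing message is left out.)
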